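Put the metal-detector test kit away in its locking drawer

TASK

The metal-detector check is done: put away the test kit that lies in front of you, left of the grey drawer cabinet. Take any sample pots out of the pulled-out drawer and stand them upright in the steel sample tray beside the pot that is already there, and lay every test wand flat in the drawer compartment with the floor of its own colour, and the thermometer, if it is out, flat in the white one. The drawer is locked at full extension: when it is loaded, press down the yellow release lever on its side and keep it down while you start the drawer inward, then push the drawer fully home, leaving the other things on the worktop where they are.

Things in the scene. Friction and masses are not known exactly. Their poses are not given: they have to be found in the camera images.
- wand_red_mid (a point): red metal-detector test wand, a flat plastic stick 22 x 150 x 9 mm (width x, length y, thickness z), 35 g; this point is its centre, half-way up. Grip across the 22 mm width. Either end may lie either way in its compartment. May be absent (None)
- wand_green_mid (a point): green test wand, otherwise like the red one. May be absent (None)
- wand_blue_mid (a point): blue test wand, otherwise like the red one. May be absent (None)
- thermometer_mid (a point): white food thermometer, folded, 46 x 152 x 18 mm (width x, length y, thickness z), 90 g; this point is its centre, half-way up. Grip across its width, 43 mm at the middle (from 23 mm on its -x side to 20 mm on its +x side, where the probe lies along it). May be absent (None)
- pot_0_mid (a point): sample pot with a white lid, 46 mm across the body, 50 mm across the lid, 66 mm tall; this point is its centre, half-way up, z its axis. If present it stands at first in the drawer's white compartment. May be absent (None)
- pot_1_mid (a point): sample pot with a blue lid, same size, also in the drawer's white compartment if present. May be absent (None)
- pot_2_mid (a point): sample pot with a white lid and pink contents, same size, always standing already in the steel sample tray near its +y end
- tray_mid (a point): centre of the inner floor of the fixed steel sample tray; inside it is 112 mm along x and 204 mm along y, the walls are 4 mm thick and stand 14 mm above this floor. A pot's centre fits 33 mm above the floor
- slot_red (a point): centre of a wand lying rightly in the red-floored drawer compartment, 4.5 mm above its floor. x: its length and the slide direction (+x into the cabinet); y: its width; z up. 160 x 30 mm; 12 mm high ridges bound it over 45 mm at each end, the middle 70 mm is open finger room. The wand's length (its y) goes along this x. Floor 20 mm, drawer walls' top 50 mm above the worktop. Moves with the drawer
- slot_green (a point): the same for the green-floored compartment; 28 mm are free between wands that lie side by side
- slot_blue (a point): the same for the blue-floored compartment
- slot_white (a point): centre of the thermometer lying rightly in the white-floored compartment (9 mm above its floor): 160 mm long along x, 54 mm wide along y, same ridges. The thermometer's length (its y) goes along this x
- lever_tab (a point): middle of the top face of the release lever's yellow tab, 40 mm long (slide direction) and 12 mm wide, with a 6 mm high lip along its inner end, outside the drawer's side wall nearest the robot; at rest 14 mm above that wall's top edge, 64 mm above the worktop. Press straight down about 10 mm. It enters the cabinet when the drawer has gone in 75 mm. Axes as slot_red while at rest
- lever (a joint): release lever, rad: 0 at rest, 0.22 fully pressed (tab 11 mm down), spring-returned (2 to 5 N at the tab). At rest its pawl blocks the drawer; from about 0.14 the pawl is clear. Once the drawer has gone in 10 mm or more with the lever down, the pawl rides on the slide and the lever can be let go (it then stays at about 0.12)
- drawer (a joint): drawer slide, m: 0 fully home, 0.172 fully extended (starts there, locked by the lever's pawl with 1 mm of play). Needs about 3 N to move once released
- drawer_handle (a point): middle of the drawer's steel bar handle: bar 10 mm thick, 90 mm long, 20 mm in front of the front panel, 46 mm above the worktop. x points inward, the way the drawer is pushed home; y along the bar; z up. Front panel 304 mm wide, its top 79 mm above the worktop; cabinet 80 mm tall, its opening ends 51 mm above the compartment floors, so a standing pot stops the drawer
- phone: black mobile phone lying on the worktop, 158 x 75 x 9 mm, a bystander; origin under its middle
- stapler: blue and black stapler at the back, 34 x 135 x 46 mm, a bystander; origin under its middle

How it is judged:
By the outcome, as a careful person would: the job done as asked, in the order asked, and still so for the second after the job is handed in, with the robot touching nothing.
Of wand_red, wand_green, wand_blue, thermometer only 3 to 4 are there at a start; the rules pass over those that are not, and their reading is None.
Of pot_0, pot_1 only 1 to 2 are there at a start; the rules pass over those that are not, and their reading is None.
At some moment in a run one of wand_red, wand_green, wand_blue, thermometer may be knocked a few centimetres aside while the robot is not near it.
It also fails if it takes over 210 s, if anything falls off the work surface, if the arm or the gripper's body presses on something with over 40 N, if the wrist force passes 120 N, or if a joint passes its speed limit or range.

ROBOT

A 6-joint arm with a two-finger parallel gripper is mounted at the origin on a cart in front of the work surface, level with it; the furniture and walls round the work are solid. World frame = base frame: x ahead of the robot, y to its left, z up, the work surface at z = 0. Lengths are in m, angles in degrees, forces in N, time in s.
With the tool pointing down it reaches from about 0.225 to 0.725 m from the base axis. Payload 3.1 kg.
Tool frame: the origin (TCP) lies at the very end of the fingers, on their centre line; the grasp point (between the pads) lies 19 mm behind it (r.tcp_to_grasp is the distance from the TCP to the grasp point, in m); y points along the fingers, x is the direction in which the jaws open and shut, and the axes are right-handed (so a half turn about y gives the same grasp; the last joint's range is limited). The gripper opens to 85 mm and grips with 20 to 120 N. Pads are 22 mm wide; open, the fingers measure 114 mm over their backs; the gripper's body (76 mm by 85 mm) begins 54 mm behind the grasp point. The pads swing forward as they close: fully open they stand 13 mm farther back than shut.
Start: joints at [-77.624, 2.75, 5.684, 92.934, 0, 82.678], TCP at [0.177, -0.494, 0.231] pointing down, gripper open.
Joint ranges: [-166.93, 166.93], [-56.73, 111.36], [-69.38, 81.34], [-121.58, 131.49], [-85.45, 84.26], [-180, 180]. Speed limits (degrees/s): [159.86, 159.86, 180, 180, 180, 180].

INTERFACE

Orientations are given as [roll, pitch, yaw] about the fixed x, y, z axes, in that order (R = Rz(yaw) Ry(pitch) Rx(roll)).
In Python, from workcell import r gives the robot as it stands. Calls block until the motion is done:
- r.move_to(position, orientation): joint-space move of the TCP to a pose.
- r.servo_line(position, rot=None, vel=0.15, guard=None): straight line of the TCP; rot=None keeps the orientation; vel is the mean speed in m/s. With guard (N) it stops when the force on the tool has changed by that much, and returns True; else False.
- r.move_joints(angles): joint-space move.
- r.grip(opening, squeeze=None): opening from 0.0 (shut) to 1.0 (fully open); squeeze is the grip in N (None keeps the last); returns when the fingers have stopped.
- r.wait(seconds).
- r.inverse_kinematics(position, orientation): joint angles nearest the present ones, or None.
- r.sense(): the state.
- r.capture(name): name is "side" or "top" or "wrist"; returns a dict with "pixels" (384x512x3 uint8, red, green, blue), "fov_y" (degrees; the focal length in pixels is half the picture's height over the tangent of half this angle, whatever the lens; pixels are square), "cx", "cy" (the principal point, pixels), "R" (3x3) and "t" (3): a world point X has camera coordinates R X + t. Camera axes: x right, y down, z forward; pixel columns grow to the right and rows downward; lengths in m; the calibration is good to about 2 mm. A picture is of the moment at which its call begins. There is no depth.
A pose or a line that the arm cannot do raises r.MotionError and nothing moves.
- r.sign_off(): hands the job in, once; it reports no verdict.
Trained networks look in a picture, given as the dict that the camera call returned (one of the last four; its "shot" number tells which), for a name from the list of things; names that differ only in an ending like _2 or _b are one class to them, and where a whole thing is asked for, a point or a joint stands for the part that bears it (a point fixed in the world has none). Each returns a list of dicts, best first, with "conf" (0 to 1); they miss things now and then, are a little off and sometimes report something else, mostly with a low value. They report only what shows in the picture. A call takes as long as a camera call.
- r.regions_of(thing, picture): "region" (384x512 bool, what is visible of it).
- r.tip_of(thing, picture): "point" ([x, y, z] in m, in the coordinates of the camera as it stood for that picture, good to about 4 mm: a listed point, or the origin of a listed thing).
The state is a dict: "clock": time; "qpos": joint angles; "qvel": joint speeds; "effort": joint torques, N m; "ee_pos": TCP position; "eef_rot": TCP orientation; "wrist_force": force on the tool from outside, world axes, zero at the start; "wrist_torque": the same for the moment, N m; "width": opening from 0.0 (shut) to 1.0 (fully open).
Only numpy, scipy, OpenCV 4.12 (cv2) and the standard library are available. Lean on these libraries where they do the work, as an engineer would, in place of code of your own. Each camera call takes 0.05 s, during which the arm holds its last target. There are 200 camera calls.

## Working session

There is one attempt and no reset: what is moved stays moved. The work goes in short steps, each a Python script; the robot and the scene stay as the last script left them, time stands still between calls to the robot, and variables do not carry over. Pictures are saved under pics/ and viewed, about 12 in all and at most 16, crops included, and the job is handed in when it is done.

```bash
mkdir -p pics; ls; cat > h.py <<'E'
import numpy as np, cv2
from workcell import r
def save(n,p): cv2.imwrite(f'pics/{n}.png',cv2.cvtColor(p['pixels'],cv2.COLOR_RGB2BGR))
def f(p): return 192/np.tan(np.radians(p['fov_y']/2))
def ray(p,u,v):
    R=np.array(p['R']);t=np.array(p['t']); d=R.T@np.array([(u-p['cx'])/f(p),(v-p['cy'])/f(p),1]); return -R.T@t,d
def onz(p,u,v,z):
    o,d=ray(p,u,v); return o+d*(z-o[2])/d[2]
def proj(p,X):
    c=np.array(p['R'])@np.array(X)+np.array(p['t']); return c[:2]/c[2]*f(p)+[p['cx'],p['cy']]
def tip(n,p):
    return [(round(d['conf'],2),np.round(np.array(p['R']).T@(np.array(d['point'])-np.array(p['t'])),4)) for d in r.tip_of(n,p)]
def reg(n,p,z):
    out=[]
    for d in r.regions_of(n,p):
        m=d['region'].astype(np.uint8)
        c=cv2.findContours(m,0,2)[0]
        if not c: continue
        c=max(c,key=cv2.contourArea)[:,0,:]
        w=np.array([onz(p,u,v,z)[:2] for u,v in c])*1000
        (cx,cy),(a,b),ang=cv2.minAreaRect(w.astype(np.float32))
        if a<b: a,b,ang=b,a,ang+90
        out.append((round(d['conf'],2),int(m.sum()),np.round([cx,cy,a,b,ang%180],1)))
    return out
E
cat > a.py <<'E'
from h import *
for c in ['top','side']:
    p=r.capture(c); save(c+'0',p); print(c,p['fov_y'],np.round(-np.array(p['R']).T@np.array(p['t']),3))
    for n in 'wand_red_mid wand_green_mid wand_blue_mid thermometer_mid pot_0_mid pot_1_mid pot_2_mid tray_mid slot_red slot_green slot_blue slot_white lever_tab drawer_handle phone stapler'.split():
        print(n,tip(n,p)[:3])
        if n[:4] in('wand','ther'): print('   ',reg(n,p,.009 if n[0]=='w' else .015)[:2])
E
python3 a.py; python3 -c "
from workcell import r;print(r.sense())"
```

```text
pics
top 57.0554255711566 [ 0.375 -0.099  1.147]
wand_red_mid []
    []
wand_green_mid [(0.84, array([0.4124, 0.134 , 0.0075]))]
    [(0.71, 338, array([415.8, 236.4, 148. ,  23.6,   7.3])), (0.68, 314, array([410.3, 130. , 145.9,  22.6,   2.5]))]
wand_blue_mid [(0.67, array([0.4113, 0.2362, 0.0042])), (0.43, array([ 0.3916, -0.2705,  0.0597]))]
    [(0.88, 344, array([415.6, 238. , 148. ,  26.5,   7.1])), (0.44, 338, array([408.6, 133.2, 149. ,  22.5,   2.3]))]
thermometer_mid [(0.98, array([0.5203, 0.0331, 0.0074])), (0.58, array([0.4121, 0.2398, 0.0049]))]
    [(0.71, 582, array([522.9,  26.1, 150.2,  42.5,   1.6]))]
pot_0_mid [(0.82, array([ 0.6102, -0.2999,  0.0589])), (0.18, array([ 0.3942, -0.268 ,  0.059 ]))]
pot_1_mid [(0.55, array([ 0.6013, -0.2145,  0.0504]))]
pot_2_mid [(0.83, array([0.5946, 0.2815, 0.0357])), (0.18, array([ 0.4927, -0.2724,  0.0236]))]
tray_mid [(0.93, array([0.6044, 0.2193, 0.0051])), (0.35, array([ 0.6063, -0.2992,  0.0548]))]
slot_red [(0.66, array([ 0.4423, -0.2713,  0.0243]))]
slot_green [(0.86, array([ 0.4941, -0.2717,  0.024 ]))]
slot_blue [(0.59,
[... 1589 characters left out ...]
rray([ 7.811e-01,  1.277e-01, -3.000e-04]))]
{'clock': 2.1, 'qpos': array([-7.76225669e+01,  2.74896166e+00,  5.68319406e+00,  9.29333245e+01,
       -6.66654128e-04,  8.26774414e+01]), 'qvel': array([-0.02832021, -0.05216502,  0.03345707, -0.0755327 ,  0.01971453,
       -0.01908638]), 'effort': array([-5.47213804e-04, -3.38633466e+01,  3.20146430e+01,  1.40101536e-03,
       -1.64099451e-04, -4.30401698e-06]), 'ee_pos': array([ 0.17695643, -0.49426986,  0.23131799]), 'eef_rot': array([-9.00007769e+01, -8.15543017e-04, -7.03000083e+01]), 'wrist_force': array([-0.99891598,  0.38916684, -0.12357757]), 'wrist_torque': array([ 0.01996494,  0.00605426, -0.0401811 ]), 'width': 1.0021747799697887}
```

```bash
python3 -c "
import cv2,numpy as np
a=cv2.imread('pics/top0.png');b=cv2.imread('pics/side0.png')
cv2.imwrite('pics/v1.png',cv2.resize(a,(800,600),interpolation=2));cv2.imwrite('pics/v2.png',cv2.resize(b,(800,600),interpolation=2))"
```

```text
(no output)
```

View pics/v1.png

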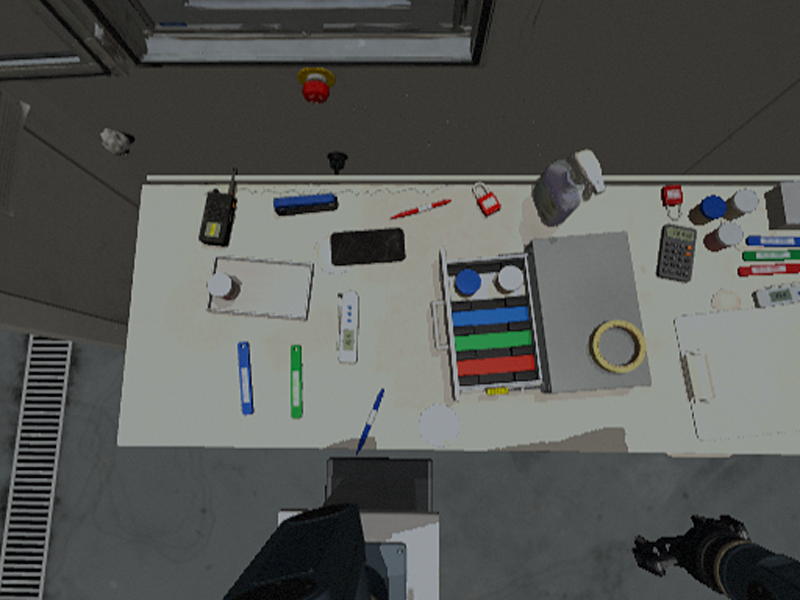

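View pics/v2.png

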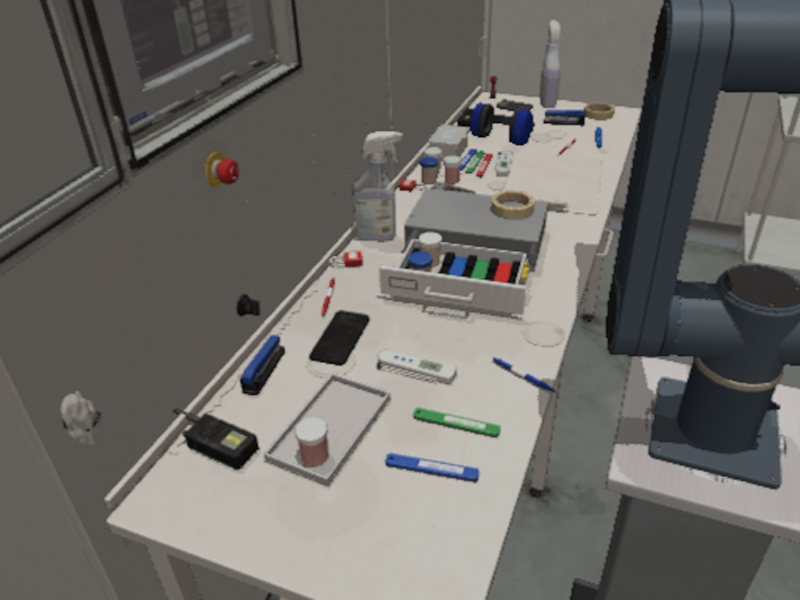

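Top view: blue wand at (246,378), green wand at (296,381), thermometer at (347,327). A blue-lid pot (468,282) and a white-lid pot (510,279) stand in the drawer. The tray is at (261,288) with its pot at (222,287), and the lever is at (497,391). The side view agrees. The red wand is absent, and the set at far right is a lookalike. Next I'll take closer wrist views.

```bash
cat > b.py <<'E'
from h import *
r.move_to([0.45,-0.23,0.33],[-90,0,5]); 
def look(nm,names):
    p=r.capture('wrist'); save(nm,p); print(nm,np.round(-np.array(p['R']).T@np.array(p['t']),3), np.round(np.array(p['R'])[2],2))
    for n in names: print(n,tip(n,p)[:2])
    return p
p=look('w1','pot_0_mid pot_1_mid slot_red slot_green slot_blue slot_white lever_tab drawer_handle'.split())
r.move_to([0.42,0.16,0.33],[-90,0,90])
p2=look('w2','tray_mid pot_2_mid wand_green_mid wand_blue_mid thermometer_mid'.split())
for n in 'wand_green_mid wand_blue_mid thermometer_mid'.split(): print(n,reg(n,p2,.009 if n[0]=='w' else .015)[:2])
print(r.sense()['clock'])
E
python3 b.py; python3 -c "
import cv2,numpy as np
a=cv2.imread('pics/w1.png');b=cv2.imread('pics/w2.png')
cv2.imwrite('pics/v3.png',cv2.resize(np.vstack([a,b]),(400*1,600)))"
```

```text
w1 [ 0.442 -0.151  0.472] [ 0.03 -0.32 -0.95]
pot_0_mid [(0.82, array([ 0.6073, -0.2968,  0.0559]))]
pot_1_mid [(0.69, array([ 0.4411, -0.2755,  0.0246])), (0.6, array([ 0.5986, -0.2119,  0.0535]))]
slot_red [(0.58, array([ 0.4417, -0.2771,  0.0244]))]
slot_green [(0.91, array([ 0.4907, -0.2724,  0.0237]))]
slot_blue [(0.86, array([ 0.5385, -0.261 ,  0.0243]))]
slot_white [(0.64, array([ 0.6019, -0.2578,  0.0313]))]
lever_tab [(0.81, array([ 0.3895, -0.2678,  0.0618])), (0.57, array([ 6.909e-01, -1.190e-02, -6.000e-04]))]
drawer_handle [(0.78, array([ 0.5141, -0.1524,  0.0485])), (0.18, array([ 0.4433, -0.2721,  0.0223]))]
w2 [0.339 0.159 0.473] [ 0.32 -0.   -0.95]
tray_mid [(0.67, array([0.6003, 0.2165, 0.0058]))]
pot_2_mid [(0.63, array([0.5952, 0.2826, 0.0391]))]
wand_green_mid [(0.73, array([0.4063, 0.1334, 0.0021]))]
wand_blue_mid [(0.62, array([0.4103, 0.2383, 0.0045]))]
thermometer_mid [(0.79, array([0.5154, 0.03  , 0.0068]))]
wand_green_mid [(0.72, 1338, array([403.9, 131.8, 148.2,  22.3,   2.8]))]
wand_blue_mid [(0.57, 1436, array([409.6, 236.9, 149. ,  26. ,   6.9]))]
thermometer_mid [(0.91, 2091, array([5.152e+02, 2.900e+01, 1.550e+02, 4.390e+01, 5.000e-01]))]
5.9083
```

View pics/v3.png

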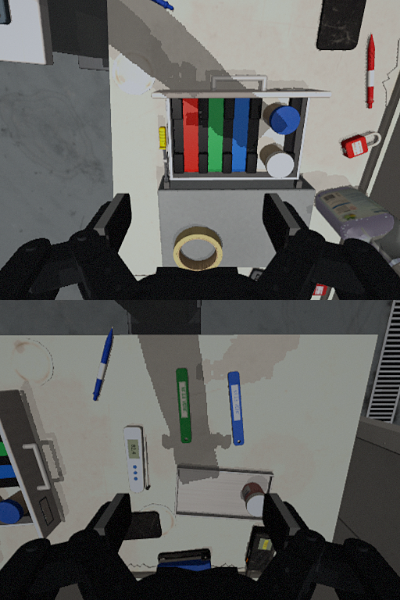

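Wrist view 1 shows the drawer with its three coloured slots, both pots at the right, and the yellow tab at (162,138). Wrist view 2 shows both wands, the thermometer and the tray. The estimates agree to about 5 mm. Next I'll measure the slot angle by colour and move the pots.

```bash
cat >> h.py <<'E'
def floors(p,z=0.02):
    hsv=cv2.cvtColor(p['pixels'],cv2.COLOR_RGB2HSV); out={}
    vv,uu=np.mgrid[0:384,0:512]; o=-np.array(p['R']).T@np.array(p['t'])
    d=np.stack([(uu-p['cx'])/f(p),(vv-p['cy'])/f(p),np.ones_like(uu,float)],-1)@np.array(p['R'])
    W=o+d*((z-o[2])/d[...,2])[...,None]
    inside=(W[...,0]>.40)&(W[...,0]<.57)&(W[...,1]>-.36)&(W[...,1]<-.17)
    for n,h in dict(red=0,green=65,blue=108).items():
        dh=np.abs((hsv[...,0].astype(int)-h+90)%180-90)
        m=((dh<18)&(hsv[...,1]>120)&(hsv[...,2]>50)&inside).astype(np.uint8)
        m=cv2.morphologyEx(m,cv2.MORPH_OPEN,np.ones((3,3)))
        k,l,s,_=cv2.connectedComponentsWithStats(m); 
        if k<2: continue
        q=W[l==1+np.argmax(s[1:,4])][:,:2]*1000
        (cx,cy),(a,b),ang=cv2.minAreaRect(q.astype(np.float32))
        if a<b:a,b,ang=b,a,ang+90
        w,v=np.linalg.eigh(np.cov(q.T)); e=v[:,1]
        out[n]=np.round([cx,cy,a,b,ang%180,np.degrees(np.arctan2(e[1],e[0]))%180,*q.mean(0)],1)
    return out
D=lambda y:[-90,0,y]
E
cat > c.py <<'E'
from h import *
def pot(src,dst):
    r.grip(1.0,40)
    r.move_to([*src,0.16],D(6)); r.servo_line([*src,0.052],vel=.12,guard=15) and print('touch')
    r.grip(0.3,40); print('w',r.sense()['width'])
    z=r.sense()['ee_pos'][2]
    r.servo_line([*src,0.17]); r.move_to([*dst,0.15],D(6))
    r.servo_line([*dst,z-0.006],vel=.15); g=r.servo_line([*dst,z-0.022],vel=.03,guard=4)
    print('down',g,r.sense()['ee_pos'],z)
    r.grip(1.0); r.servo_line([*dst,0.16])
r.move_to([0.45,-0.23,0.33],D(5))
p=r.capture('wrist')
for n,v in floors(p).items(): print(n,v)
pt=r.capture('top')
for n,v in floors(pt).items(): print('top',n,v)
pot([.598,-.213],[.600,.217]); pot([.608,-.298],[.596,.153])
r.move_to([0.42,0.16,0.33],D(90)); p=r.capture('wrist'); save('w3',p)
for n in ['pot_0_mid','pot_1_mid','pot_2_mid']: print(n,tip(n,p))
print(r.sense()['clock'])
E
python3 c.py
```

```text
red [ 440.3 -275.3  153.6   31.5   95.2   95.4  439.9 -271.8]
green [ 490.2 -270.9  153.8   30.6   95.6   95.3  489.7 -267.3]
blue [ 539.9 -266.5  153.9   31.1   95.8   95.5  539.9 -263. ]
top red [ 443.2 -204.6   15.9   12.6   90.4  103.8  444.2 -204.3]
top green [ 488.6 -223.2   59.    30.4   95.2   99.4  489.  -221.6]
top blue [ 539.1 -226.6   71.1   32.4   90.3   98.   539.1 -226.6]
w 0.579450861386745
down True [0.60143487 0.21730301 0.03660942] 0.053161524084257256
w 0.5739391666924896
down True [0.59612636 0.15309916 0.03659064] 0.05329733036609134
pot_0_mid [(0.87, array([0.5965, 0.1525, 0.0392]))]
pot_1_mid [(0.81, array([0.6011, 0.2185, 0.0392]))]
pot_2_mid [(0.66, array([0.5948, 0.2816, 0.0377])), (0.38, array([0.4047, 0.128 , 0.0053]))]
25.5583
```

View pics/w3.png

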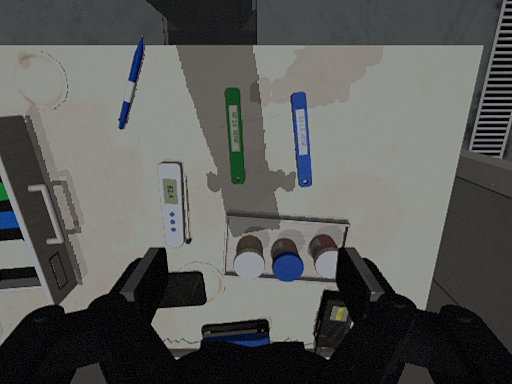

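The three pots stand in the tray, at (248,262), (287,265) and (325,262). Both wands and the thermometer are still in place. Next are the wands and the thermometer, looking again before each pick.

```bash
cat > d.py <<'E'
from h import *
S=dict(green=(.490,-.269),blue=(.540,-.264),white=(.6017,-.258)); Y=5.4
def stow(name,slot,zt,op,rel,sq,zg):
    r.grip(1.0)
    r.move_to([0.42,0.16,0.33],D(90)); p=r.capture('wrist')
    R=reg(name,p,zt); T=tip(name,p); print(name,R[:2],T[:2])
    R=[q for q in R if 130<q[2][2]<165 and q[2][1]>-100]
    c=R[0][2]; a=c[4]; a=a-180 if a>90 else a
    t=[q[1][:2] for q in T if np.hypot(*(q[1][:2]-c[:2]/1000))<.015]
    xy=c[:2]/1000 if not t else (c[:2]/1000+t[0])/2
    if name[0]=='t': xy=t[0] if t else xy
    print('pick',xy,a)
    r.grip(op,sq)
    r.move_to([*xy,.10],D(a+90)); print('t',r.servo_line([*xy,zg],vel=.1,guard=12))
    r.grip(0.0,sq); print('w',r.sense()['width'])
    z=r.sense()['ee_pos'][2]
    r.servo_line([*xy,.16]); r.move_to([*S[slot],.16],D(Y)); print('held',r.sense()['width'])
    r.servo_line([*S[slot],z+.030],vel=.12); g=r.servo_line([*S[slot],z+.018],vel=.03,guard=4)
    print('down',g,r.sense()['ee_pos'],z)
    r.grip(rel); r.servo_line([*S[slot],.14])
import sys
r_=sys.argv[1:]
if 'g' in r_: stow('wand_green_mid','green',.009,.6,.42,30,.003)
if 'b' in r_: stow('wand_blue_mid','blue',.009,.6,.42,30,.003)
if 't' in r_: stow('thermometer_mid','white',.015,.8,.72,35,.004)
r.move_to([0.45,-0.23,0.33],D(5)); r.grip(1.0); p=r.capture('wrist'); save('d'+''.join(r_),p)
for n in ['wand_green_mid','wand_blue_mid','thermometer_mid']: print(n,tip(n,p)[:2])
print(r.sense()['clock'])
E
python3 d.py g
```

```text
wand_green_mid [(0.88, 1200, array([403.6, 131.5, 148. ,  21.7,   2.4])), (0.56, 9238, array([ 546.4, -203.9,  344. ,  136.4,  164.8]))] [(0.6, array([0.4046, 0.1324, 0.0082]))]
pick [0.4041  0.13195] 2.4
t False
w 0.24662486302288877
held 0.23965213992840717
down True [ 0.49051813 -0.26947974  0.02389866] 0.003912730372456222
wand_green_mid [(0.92, array([ 0.4919, -0.2716,  0.0274]))]
wand_blue_mid [(0.7, array([ 0.4401, -0.2755,  0.0231])), (0.26, array([ 0.4905, -0.2754,  0.0277]))]
thermometer_mid [(0.25, array([ 0.4409, -0.2746,  0.021 ]))]
36.1083
```

View pics/dg.png

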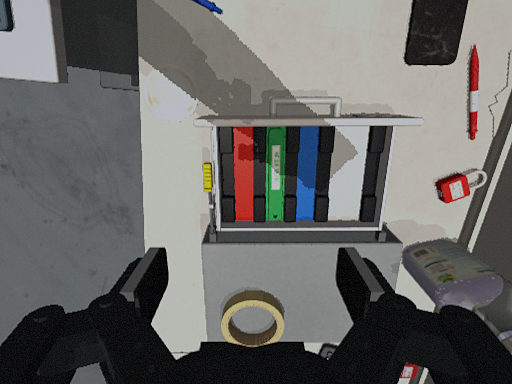

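The green wand lies flat in its compartment at (275,175), and the white floor is clear, centred on column 348. Next are the blue wand and the thermometer.

```bash
python3 d.py b && python3 d.py t
```

```text
wand_blue_mid [(0.78, 1352, array([409. , 236.6, 148.1,  23. ,   7.5]))] [(0.95, array([0.4114, 0.2341, 0.0054]))]
pick [0.4102  0.23535] 7.5
t False
w 0.2398373128380452
held 0.24287999936043533
down True [ 0.54055306 -0.26442514  0.02399021] 0.003970115579692825
wand_green_mid [(0.81, array([ 0.4923, -0.2721,  0.0263]))]
wand_blue_mid [(0.85, array([ 0.537 , -0.2677,  0.0234]))]
thermometer_mid []
48.2917
thermometer_mid [(0.93, 2046, array([5.159e+02, 2.910e+01, 1.534e+02, 4.360e+01, 3.000e-01]))] [(0.59, array([0.5158, 0.0323, 0.0092]))]
pick [0.5158 0.0323] 0.3
t False
w 0.46490399906096636
held 0.46411125758061733
down True [ 0.60226845 -0.25838955  0.02535764] 0.00528236651943334
wand_green_mid [(0.85, array([ 0.4894, -0.2706,  0.0275])), (0.36, array([ 0.4904, -0.2691,  0.0251]))]
wand_blue_mid [(0.55, array([ 0.5391, -0.2657,  0.0248]))]
thermometer_mid [(0.91, array([ 0.6001, -0.2568,  0.0262]))]
59.7167
```

View pics/dt.png

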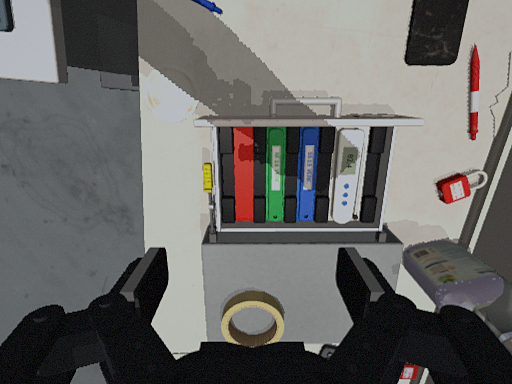

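All three items lie flat in their own compartments: green (275,175), blue (308,175) and thermometer (348,175). The yellow tab is at (208,177). Next is the lever.

```bash
cat > e.py <<'E'
from h import *
p=r.capture('wrist'); hsv=cv2.cvtColor(p['pixels'],cv2.COLOR_RGB2HSV)
m=(abs(hsv[...,0].astype(int)-28)<8)&(hsv[...,1]>170)&(hsv[...,2]>90); m[:,:190]=0;m[:,230:]=0;m[:140]=0;m[215:]=0
vs,us=np.nonzero(m); print(len(us),us.min(),us.max(),vs.min(),vs.max())
L=onz(p,(us.min()+us.max())/2,(vs.min()+vs.max())/2,.064); T=tip('lever_tab',p); print(L,T[:1])
u=np.array([np.cos(np.radians(-84.6)),np.sin(np.radians(-84.6))])
xy=(L[:2]+[.389,-.2685])/2; xy=xy+[-.002,0]; print('press',xy)
r.grip(0.0,30); r.move_to([*xy,.13],D(5.4)); r.servo_line([*xy,.07],vel=.08)
f0=r.sense()['wrist_force']; 
print(r.servo_line([*xy,.0535],vel=.03,guard=25)); s=r.sense(); print(s['ee_pos'],s['wrist_force']-f0)
q=xy+.032*u
print(r.servo_line([*q,.0535],vel=.03,guard=25)); s=r.sense(); print(s['ee_pos'],s['wrist_force']-f0)
p=r.capture('top'); print(tip('drawer_handle',p)[:1],tip('lever_tab',p)[:1])
p=r.capture('wrist'); save('e1',p); print(s['clock'])
E
python3 e.py
```

```text
210 203 211 163 191
[ 0.3882928  -0.27015361  0.064     ] []
press [ 0.3866464  -0.26932681]
False
[ 0.38724727 -0.26940006  0.0541223 ] [0.67943288 2.44123132 4.70974974]
False
[ 0.39010763 -0.30177549  0.05378316] [1.90209747 1.28878336 4.65203893]
[(0.59, array([ 0.5229, -0.1874,  0.0444]))] []
64.2583
```

View pics/e1.png

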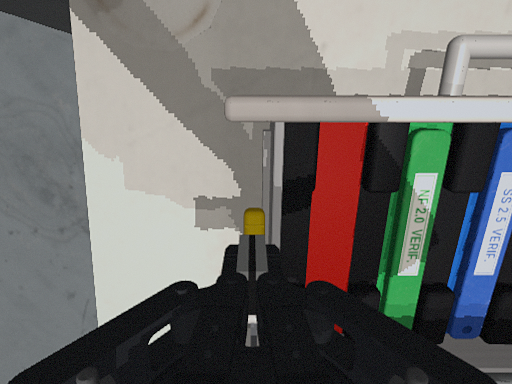

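The fingers hold the tab down at (254,222) and the drawer has gone in about 33 mm, so the pawl is past. Next I lift off, check the load and push the handle home.

```bash
cat > g.py <<'E'
from h import *
u=np.array([np.cos(np.radians(-84.6)),np.sin(np.radians(-84.6))])
e=r.sense()['ee_pos']; r.servo_line([e[0],e[1],.16])
r.move_to([0.45,-0.23,0.33],D(5)); p=r.capture('wrist'); save('g0',p); H=tip('drawer_handle',p); print(H[:1])
for n in ['wand_green_mid','wand_blue_mid','thermometer_mid']: print(n,tip(n,p)[:1])
h=np.array([.517,-.1518])+.033*u
a=h-.06*u
r.move_to([*a,.12],D(5.4)); r.servo_line([*a,.032],vel=.12)
g=r.servo_line([*(h+.17*u),.032],vel=.05,guard=20); s=r.sense(); print(g,s['ee_pos'],s['wrist_force'],s['clock'], (s['ee_pos'][:2]-[.517,-.1518])@u)
b=s['ee_pos'][:2]-.06*u; r.servo_line([*b,.032]); r.servo_line([*b,.2]); 
r.move_to([0.40,-0.12,0.36],D(5)); p=r.capture('wrist'); save('g1',p); print(tip('drawer_handle',p)[:1])
pt=r.capture('top'); print(tip('drawer_handle',pt)[:1])
E
python3 g.py; python3 -c "
import cv2,numpy as np
a=cv2.imread('pics/g0.png');b=cv2.imread('pics/g1.png')
cv2.imwrite('pics/v9.png',cv2.resize(np.vstack([a,b]),(400,600),interpolation=3))"
```

```text
[(0.66, array([ 0.5199, -0.189 ,  0.0485]))]
wand_green_mid [(0.69, array([ 0.4982, -0.307 ,  0.0236]))]
wand_blue_mid [(0.66, array([ 0.5398, -0.3017,  0.019 ]))]
thermometer_mid [(0.56, array([ 0.6036, -0.2945,  0.0266]))]
True [ 0.53091489 -0.30692375  0.03129718] [0.57971732 1.1152232  0.47325421] 71.4667 0.15574480750421074
[(0.66, array([ 0.5293, -0.3236,  0.0478]))]
[(0.62, array([ 0.5342, -0.3249,  0.0472]))]
```

View pics/v9.png

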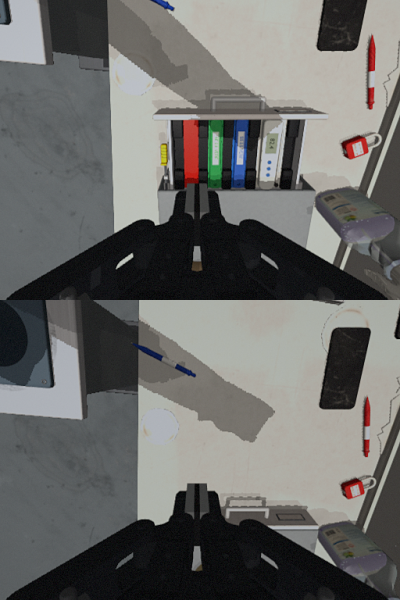

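The drawer looks closed, with the handle at its expected home position (y about -0.324). I'll nudge it once more to confirm the stop, then check the whole scene.

```bash
cat > k.py <<'E'
from h import *
u=np.array([np.cos(np.radians(-84.6)),np.sin(np.radians(-84.6))])
h=np.array([.517,-.1518]); a=h+.10*u
r.move_to([*a,.12],D(5.4)); r.servo_line([*a,.032],vel=.12); r.servo_line([*(h+.145*u),.032],vel=.08)
g=r.servo_line([*(h+.175*u),.032],vel=.02,guard=15); s=r.sense(); print(g,s['wrist_force'],(s['ee_pos'][:2]-h)@u)
b=h+.09*u; r.servo_line([*b,.032],vel=.1); r.servo_line([*b,.2]); r.move_to([.25,-.1,.35],D(5))
p=r.capture('top'); save('k',p); pw=r.capture('side'); save('ks',pw)
for n in ['drawer_handle','pot_0_mid','pot_1_mid','pot_2_mid','phone','stapler']: print(n,tip(n,p)[:1],tip(n,pw)[:1])
print(r.sense()['clock'])
E
python3 k.py; python3 -c "
import cv2,numpy as np
a=cv2.imread('pics/k.png');b=cv2.imread('pics/ks.png')
cv2.imwrite('pics/v10.png',np.vstack([a[100:310],b[60:384]]))"
```

```text
True [-0.0670931  -0.70168383 -0.11904342] 0.15574441688882734
drawer_handle [(0.98, array([ 0.535 , -0.3225,  0.046 ]))] [(0.74, array([ 0.5306, -0.3214,  0.0443]))]
pot_0_mid [(0.5, array([0.5972, 0.1539, 0.0406]))] [(0.63, array([0.5971, 0.1563, 0.0398]))]
pot_1_mid [(0.56, array([0.6056, 0.2164, 0.0381]))] [(0.72, array([0.6013, 0.2167, 0.0376]))]
pot_2_mid [(0.82, array([0.5931, 0.2824, 0.0377]))] [(0.73, array([0.5916, 0.283 , 0.0373]))]
phone [(0.62, array([ 6.927e-01, -1.180e-02, -4.000e-04]))] [(0.82, array([ 0.6928, -0.0089, -0.0041]))]
stapler [(0.77, array([ 7.886e-01,  1.229e-01, -6.000e-04]))] [(0.86, array([0.7806, 0.1271, 0.0025]))]
82.125
```

View pics/v10.png

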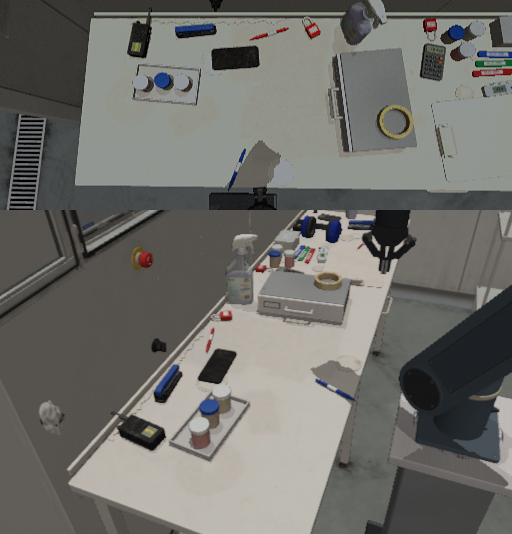

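The drawer is shut, its handle at (333,100), and it met the same hard stop twice. The three pots stand in the tray, and the phone and stapler have not moved. Handing in.

```bash
python3 -c "
from workcell import r
print(r.sign_off())"
```

```text
the job is handed in; nothing more can be done
None
```

The test kit is put away and I handed the job in at about 82 s on the robot's clock, inside the 210 s limit; the sign-off reports no verdict.

- **Pots:** the blue-lid and white-lid pots came out of the drawer and stand upright in the steel tray beside the pink one.
- **Kit:** the green wand, blue wand and thermometer lie flat in their own compartments. The red wand was absent; the similar set at the far right of the bench is not part of the kit and I left it alone.
- **Drawer:** I held the lever down while starting the drawer about 33 mm inward, then pushed it home by the handle.

**Last checks:**
- The drawer met the same hard stop on two separate pushes, which matches the full 172 mm of travel to within the 2–4 mm camera error.
- All three pots stand in the tray, and the phone and stapler are where they were, within measuring error.
- The wands and thermometer were last seen, lying correctly, just before the final push; the closed drawer hides them now.
- The networks sometimes took a floor or another item for a wand with low confidence. I rejected those against the pictures. No other check failed or disagreed.

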